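Gauge a pestle collar on the step gauge and store it by size

ROBOT

A 6-joint arm with a two-finger parallel gripper is mounted at the origin on the work surface. World frame = base frame: x ahead of the robot, y to its left, z up, the work surface at z = 0. Lengths are in mm, angles in rad, forces in N, time in s.
With the tool pointing down it reaches from about 275 to 975 mm from the base axis. Payload 8.4 kg.
Tool frame: the origin (TCP) lies at the very end of the fingers, on their centre line; the grasp point (between the pads) lies grip_point_offset behind it (grip_point_offset is the distance from the TCP to the grasp point, in mm); x points along the fingers, y is the direction in which the jaws open and shut, and the axes are right-handed (so a half turn about x gives the same grasp; the last joint's range is limited). The gripper opens to 92 mm and grips with 3 to 60 N. Pads are 20 mm wide; open, the fingers measure 128 mm over their backs; the gripper's body (75 mm by 189 mm) begins 69 mm behind the grasp point.
Start: joints at [-1.345, 0.353, 1.633, -0, 1.155, -0.002], TCP at [141.145, -608.856, 214.583] pointing down, gripper open.
Joint ranges: [-2.63, 2.63], [-0.92, 2.1], [0.06, 2.66], [-1.3, 4.44], [0, 2.69], [-3.02, 3.02]. Speed limits (rad/s): [2.22, 2.22, 2.79, 3.14, 3.14, 3.14].

INTERFACE

Orientations are given as a unit quaternion [w, x, y, z].
In Python, from workcell import * gives the robot as it stands. The module is installed in compiled form; this text tells all that it offers.
- The arm moves only by the tool servo_tool, never from a script. Its argument "motion" is a list of rows, each a list of 7 numbers: the shift along the tool's x, y, z each as a share of 120 mm, from -1 to 1, then the turn, a rotation vector about the tool's x, y, z each as a share of 180 degrees, from -1 to 1, then the opening, from -1 (shut) to 1 (fully open), so that 0 is half open. A call has 1 to 10 rows; each row is the pose to reach, as a shift and turn from the pose measured when the call began, along the tool's axes at that moment, turning the shorter way round; what a row does not reach only later rows make up. A row lasts 1/12 s, in which the tool goes at most 41.7 mm and 7.16 degrees, less where a joint would pass 70% of its speed; a pose out of reach is approached as far as the arm can. A call with a number of a shift or a turn outside -1 to 1 is refused whole. A call with a gripper value outside its range is refused whole. The fingers move at their own pace and stop on an object; "force" is the grip in N (left out, the last holds). Time passes only in rows, so rows that repeat a pose let the fingers close. It gives the time, the measured TCP pose, the force and the opening at its end, in the units of the state.
- observe(): the state, without advancing time (a new reading comes with each control period).
- snapshot(name): name is "side" or "top" or "wrist"; returns the picture (400x640x3 uint8, red, green, blue); there is no depth.
- camera_params(name): a dict with "fovy" (degrees; the focal length in pixels is half the picture's height over the tangent of half this angle, whatever the lens; pixels are square), "cx", "cy" (the principal point, pixels), "R" (3x3) and "t" (3): a world point X has camera coordinates R X + t; the wrist camera has in their place "tool_from_camera" (4x4, takes a point from camera to tool coordinates, whose origin is the TCP and whose axes are the tool frame's). Camera axes: x right, y down, z forward; pixel columns grow to the right and rows downward; lengths in mm; the calibration is good to about 2 mm. A picture is of the moment at which its call begins: read the wrist's pose just before it. camera_params takes no time and is no camera call.
- hand_in(): hands the job in, once; it reports no verdict.
The state is a dict: "time": time; "qpos": joint angles; "joint_vel": joint speeds; "effort": joint torques, N m; "tcp_pos": TCP position; "ee_rot": TCP orientation; "contact_force": force on the tool from outside, world axes, zero at the start; "torque": the same for the moment, N m; "opening": finger opening in mm.
Only numpy, scipy, OpenCV 4.12 (cv2) and the standard library are available. Lean on these libraries where they do the work, as an engineer would, in place of code of your own. Each camera call takes 0.05 s, during which the arm holds its last target.

TASK

Take the wooden pestle collar that lies by itself (not the two beside the brown dish), slide it down the stepped metal gauge until it really stops, and press it snug there for a moment with a light push of about 10 N, never over 20 N, to read its step. Then lift it off and put it flat in the storage box compartment for that step: top step in the compartment nearest the robot, middle step in the middle one, bottom step in the farthest. Leave the two other collars, the dish, the bowl, the scoop and the pestle where they are.

Things in the scene. Friction and masses are not known exactly. Their poses are not given: they have to be found in the camera images.
- gauge: step gauge, fixed: turned plain aluminium stepped taper, 82 mm tall in all, on a dark iron foot (92 mm across, 12 mm high). Origin on its axis at the underside, z up. From the top: tip 18 mm widening to the top step 26 mm diameter, middle step 32, bottom step 38, stem 44 mm; 45-degree cones 3 mm high join them, guiding a collar on or stopping it. Rigid: force rises within a fraction of a mm
- step_top (a point): on the gauge's axis, 62.5 mm above its underside: where the underside of a 29 mm bore collar stops, on the cone below the top step (26 mm diameter, one dark line, straight from 64 to 77 mm height)
- step_mid (a point): on the gauge's axis, 46.5 mm above its underside: where the underside of a 35 mm bore collar stops, on the cone below the middle step (32 mm diameter, two dark lines, 48 to 61 mm height). A collar held off-centre can hang on an earlier cone and read falsely: ease it sideways and press again
- step_bottom (a point): on the gauge's axis, 30.5 mm above its underside: where the underside of a 41 mm bore collar stops, on the cone below the bottom step (38 mm diameter, three dark lines, 32 to 45 mm height)
- collar_a: turned pale wooden pestle collar, one of three alike outside: flat ring 60 mm across, 14 mm high, about 30 g; bore 29, 35 or 41 mm, one of each, not marked or known. Origin at the centre of the underside, z along the bore. Which one varies: one of the three lies alone, 0.2 m or more from the dish's centre (gauge this one); the other two lie within 0.16 m of it
- collar_b: another pale wooden pestle collar, outside the same as collar_a (60 mm across, 14 mm high, bore not known); origin at the centre of the underside
- collar_c: another pale wooden pestle collar, outside the same as collar_a (60 mm across, 14 mm high, bore not known); origin at the centre of the underside
- box: fixed grey plastic storage box, 133 mm (its x) by 267 mm (its y), 45 mm high, walls and floor 3 mm; origin at the centre of the underside. Three compartments in a row along y, +y end nearest the robot, each 127 (x) by 85 mm (y) inside, dividers 36 mm high over the floor. The flap lid stands raised on the +x rim, 145 mm tall, leaning outward, with one, two, three raised bars over the compartments
- comp_one (a point): centre of the inner floor of the compartment nearest the robot, for collars that read the top step; axes as the box
- comp_two (a point): centre of the inner floor of the middle compartment, for collars that read the middle step; axes as the box
- comp_three (a point): centre of the inner floor of the compartment farthest from the robot, for collars that read the bottom step; axes as the box
- dish: bystander: round brown ceramic dish, 156 mm across, 34 mm high; origin at the centre of the underside
- bowl: bystander: stainless bowl, 190 mm across, 70 mm high; origin at the centre of the underside
- scoop: bystander: turquoise plastic scoop, 200 mm long, 60 mm wide, 36 mm high, lying along its x with the open mouth to +x; origin under the back of the trough, handle 110 mm to -x
- pestle: bystander: short pale pestle standing on its head, 198 mm tall, 62 mm across, wearing a collar; origin at the centre of the underside
Not all that is in view belongs to the job. Leave any pink or purple look-alike of the collar_a alone. What is shaped like the gauge but blue is not meant.

How it is judged:
By the outcome, as a careful person would: the job done as asked, in the order asked, and still so for the second after the job is handed in, with the robot touching nothing.
It also fails if it takes over 48 s, if anything falls off the work surface, if the arm or the gripper's body presses on something with over 40 N, if the wrist force passes 120 N, or if a joint passes its speed limit or range.

## Working session

There is one attempt and no reset: what is moved stays moved. The work goes in short steps, Python scripts to look and compute and a tool call to move; the robot and the scene stay as the last step left them, time stands still between calls to the robot, and variables do not carry over. Pictures are saved under pics/ and viewed, and the job is handed in when it is done.

Besides the shell and the picture viewer there is one more tool, called after "Call:" as a command line: name --pt "numbers of a row" for each row, then --argument value for the rest. servo_tool: Moves the arm, as the interface text tells. Its arguments: {"type":"object","properties":{"motion":{"type":"array","items":{"type":"array","items":{"type":"number"}}},"force":{"type":"number"}},"required":["motion"]}

```bash
mkdir -p pics; cat > h.py <<'E'
from workcell import *
import numpy as np, cv2
from scipy.spatial.transform import Rotation as Rn
def cam(n):
    p=camera_params(n); f=200/np.tan(np.radians(p['fovy'])/2); return p,f
def ray(n,u,v,state=None):
    p,f=cam(n)
    d=np.array([(u-p['cx'])/f,(v-p['cy'])/f,1.])
    if n=='wrist':
        T=np.array(p['tool_from_camera']); s=state or observe(); q=s['ee_rot']; R=Rn.from_quat([q[1],q[2],q[3],q[0]]).as_matrix()
        return R@T[:3,3]+np.array(s['tcp_pos']), R@T[:3,:3]@d
    R=np.array(p['R']);t=np.array(p['t']); return -R.T@t, R.T@d
def onz(n,u,v,z,state=None):
    o,d=ray(n,u,v,state); return o+d*(z-o[2])/d[2]
def proj(n,X):
    p,f=cam(n); c=np.array(p['R'])@np.array(X)+np.array(p['t']); return c[0]/c[2]*f+p['cx'],c[1]/c[2]*f+p['cy']
def save(n,im): cv2.imwrite('pics/'+n+'.png',cv2.cvtColor(im,cv2.COLOR_RGB2BGR))
E
python3 - <<'E'
from h import *
print(observe())
for n in ('side','top','wrist'):
    im=snapshot(n); np.save(n+'0.npy',im); save(n+'0',im); print(n,camera_params(n))
E
```

```text
{'time': 0.0, 'qpos': array([-1.34538739e+00,  3.53644941e-01,  1.63409390e+00,  1.30716559e-05,
        1.15519891e+00, -2.37339827e-03]), 'joint_vel': array([-3.32529597e-04,  6.02287204e-04, -2.26906878e-03, -2.98182258e-04,
       -3.48258379e-05,  4.71971311e-04]), 'effort': array([-3.16053585e-03, -5.93850088e+01, -3.34221089e+01,  6.93693152e-02,
        2.33556877e-02, -1.37034335e-04]), 'tcp_pos': array([ 141.05048921, -608.38918696,  213.88291338]), 'ee_rot': array([-0.07988427, -0.70247706, -0.08083043,  0.7025745 ]), 'contact_force': array([ 0.27119339, -0.59006324,  0.41276219]), 'torque': array([-0.00081622, -0.02018101,  0.04273415]), 'opening': 91.91051289744294}
side {'fovy': 46.10720958387879, 'cx': 322.82350101551503, 'cy': 193.3795756974654, 'R': array([[ 0.99144195, -0.13050817,  0.00323744],
       [-0.08659423, -0.67599078, -0.73180455],
       [ 0.09769495,  0.72526139, -0.68150687]]), 't': array([-558.80248906,   70.25923457, 1132.6673986 ])}
top {'fovy': 52.346468452894385, 'cx': 320.82315896557566, 'cy': 196.72580701157852, 'R': array([[-0.02385703, -0.99953475, -0.01900312],
       [-0.9826655 ,  0.02694156, -0.18341939],
       [ 0.18384603,  0.01429787, -0.98285106]]), 't': array([-27.1251379 , 585.28075048, 821.70945668])}
wrist {'fovy': 59.13154729244434, 'cx': 320.3789300220621, 'cy': 196.02039810159602, 'tool_from_camera': array([[-9.96738251e-04, -2.59652160e-01,  9.65701694e-01,
        -1.70186318e+02],
       [ 9.99998946e-01, -1.27874367e-03,  6.88316742e-04,
         6.29021987e-01],
       [ 1.05616200e-03,  9.65701362e-01,  2.59653161e-01,
        -7.36563582e+01],
       [ 0.00000000e+00,  0.00000000e+00,  0.00000000e+00,
         1.00000000e+00]])}
```

View pics/side0.png

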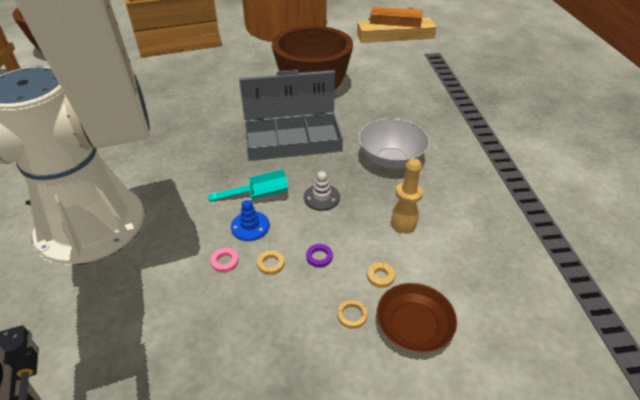

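View pics/top0.png

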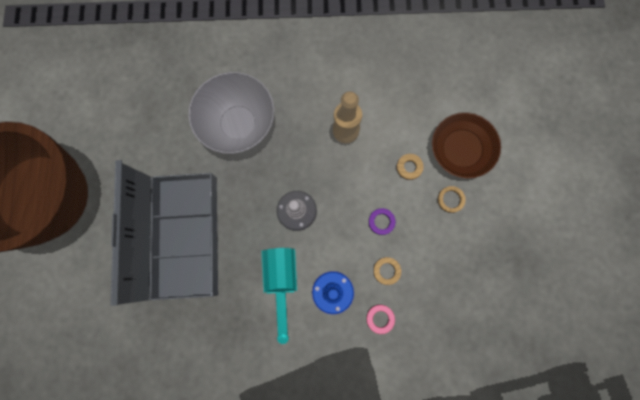

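View pics/wrist0.png

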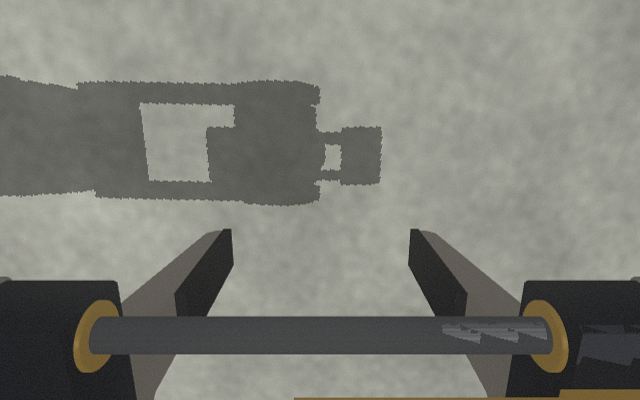

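```bash
python3 - <<'E'
import workcell
print([x for x in dir(workcell) if not x.startswith('_')])
for n in dir(workcell):
    if 'grip' in n.lower(): print(n,getattr(workcell,n))
E
```

```text
['Unreachable', 'camera_params', 'grip_point_offset', 'hand_in', 'observe', 'snapshot']
grip_point_offset 18.700000000000003
```

```bash
python3 - <<'E'
from h import *
top=np.load('top0.npy');side=np.load('side0.npy')
for n,im in(('top',top),('side',side)):
    h=cv2.cvtColor(im,cv2.COLOR_RGB2HSV)
    m=((h[...,0]>12)&(h[...,0]<26)&(h[...,1]>90)&(h[...,2]>100)).astype(np.uint8)
    cs,hi=cv2.findContours(m,cv2.RETR_EXTERNAL,cv2.CHAIN_APPROX_NONE)
    for c in cs:
        if cv2.contourArea(c)>100:
            (u,v),ax,an=cv2.fitEllipse(c)
            print(n,'wood',round(u,1),round(v,1),np.round(ax,1),onz(n,u,v,8).round(1))
for (nm,u,v,z) in [('tip',293.5,205,80)]:
    print(nm,onz('top',u,v,z).round(1),onz('side',321,174,82).round(1))
h=cv2.cvtColor(top,cv2.COLOR_RGB2HSV)
for nm,(r0,r1,c0,c1) in dict(g=(180,240,266,326),box=(150,310,100,230),ring=(250,292,365,410)).items():
    save('c_'+nm,cv2.resize(top[r0:r1,c0:c1],None,fx=600/(r1-r0) if nm!='box' else 3.7,fy=600/(r1-r0) if nm!='box' else 3.7,interpolation=cv2.INTER_CUBIC))
save('c_sbox',cv2.resize(side[60:215,190:350],None,fx=3.8,fy=3.8,interpolation=cv2.INTER_CUBIC))
E
```

```text
top wood 386.8 270.6 [25.2 26.5] [ 424.8 -181.8    8. ]
top wood 451.2 199.0 [24.4 25.8] [ 579.7 -334.6    8. ]
top wood 409.5 166.4 [23.5 25. ] [ 658.  -246.1    8. ]
top wood 347.4 115.4 [22.8 24.4] [ 785.8 -108.5    8. ]
side wood 351.8 313.7 [28.  29.4] [ 577.9 -335.     8. ]
side wood 380.5 274.2 [24.4 27.5] [ 656.5 -246.5    8. ]
side wood 270.3 261.9 [23.8 26.9] [ 422.8 -182.5    8. ]
side wood 407.4 199.9 [24.8 80.1] [774.5 -28.2   8. ]
side wood 395.0 24.9 [36.  81.4] [ 998.2 1003.     8. ]
side wood 319.5 9.2 [12.8 26.5] [ 707.2 1204.5    8. ]
side wood 275.3 16.8 [41.8 66.3] [ 509.7 1146.6    8. ]
side wood 171.7 24.8 [61.1 90.5] [  79.9 1117.5    8. ]
tip [563.6  14.8  80. ] [560.6  13.   82. ]
```

View pics/c_g.png

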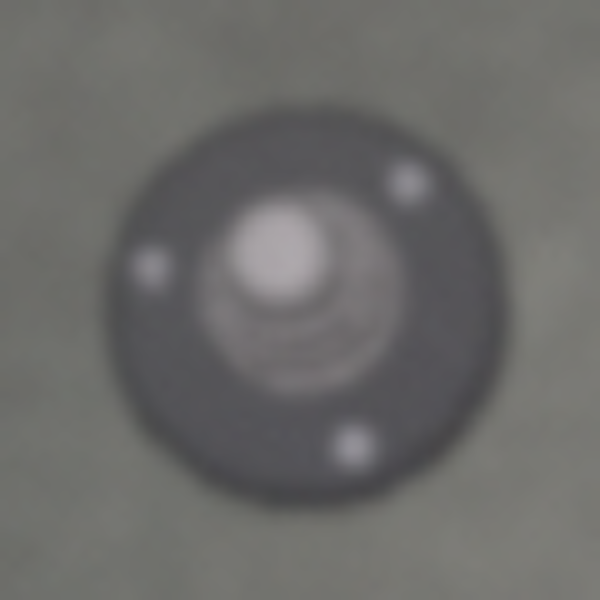

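View pics/c_box.png

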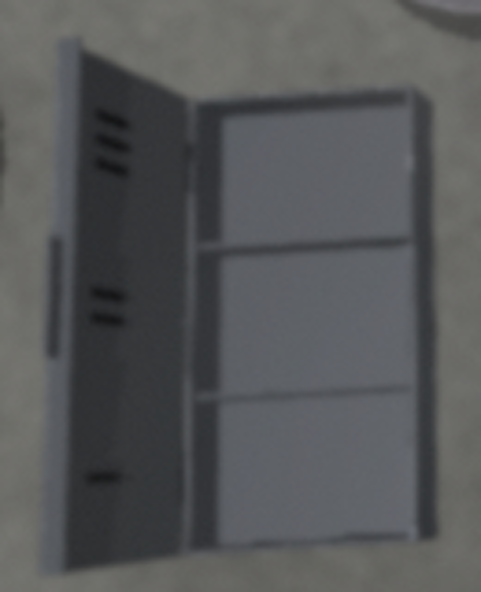

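View pics/c_sbox.png

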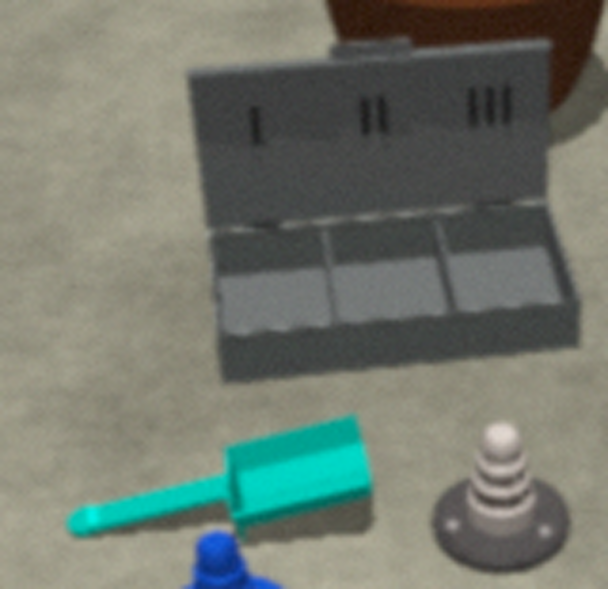

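View pics/c_ring.png

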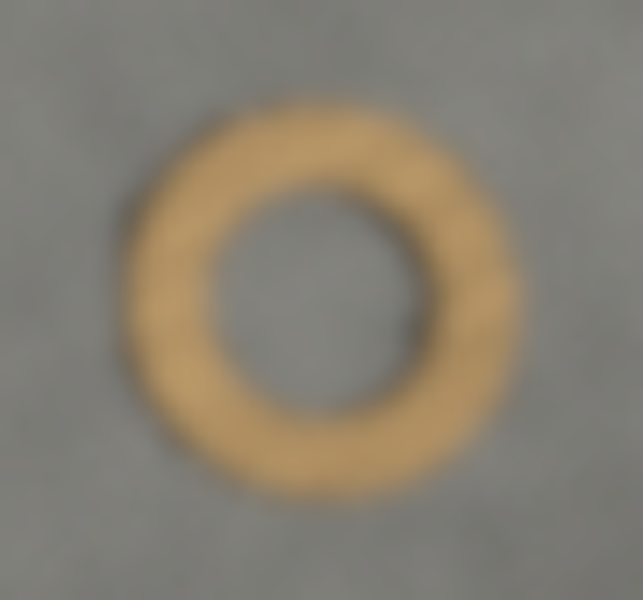

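```bash
python3 - <<'E'
from h import *
print('foot',onz('top',296.8,210.7,9),'tip',onz('top',293.9,205.3,82),'stem',onz('top',296.3,209,27))
print('side foot',onz('side',190+501/3.8,60+512/3.8,9),'tip',onz('side',190+503/3.8,60+440/3.8,78))
for nm,c in dict(rf=(211.4,174.3),rn=(212.7,295.4),lf=(151.9,177.6),ln=(150.5,298.1)).items(): print(nm,onz('top',*c,45).round(1))
for nm,c in dict(nearL=(210,232),nearR=(221,335),farR=(570,300),farL=(546,206)).items(): print('side',nm,onz('side',190+c[0]/3.8,60+c[1]/3.8,45).round(1))
def tri(a,b):
    o1,d1=ray('top',*a);o2,d2=ray('side',*b)
    A=np.c_[d1,-d2];s=np.linalg.lstsq(A,o2-o1,rcond=None)[0];p=o1+d1*s[0];q=o2+d2*s[1];return ((p+q)/2).round(1),np.linalg.norm(p-q)
print('lidnear',tri((117.6,304),(240.5,78.9)),'lidfar',tri((122.2,164.9),(334.2,71)))
E
```

```text
foot [562.26724235  13.39689248   9.        ] tip [562.56483262  13.79069062  82.        ] stem [563.33246628  13.10070896  27.        ]
side foot [563.31077791  16.93153012   9.        ] tip [563.64282662  10.53769126  78.        ]
rf [643.  198.4  45. ]
rn [382.5 189.   45. ]
lf [639.3 330.4  45. ]
ln [380.  319.7  45. ]
side nearL [377.4 318.8  45. ]
side nearR [383.8 187.6  45. ]
side farR [637.7 197.6  45. ]
side farL [638.4 321.8  45. ]
lidnear (array([378.7, 318.6, 181.8]), np.float64(1.319426275450816)) lidfar (array([634.8, 327.4, 182.4]), np.float64(6.787042513052773))
```

```bash
python3 - <<'E'
from h import *
q=observe()['ee_rot'];print(Rn.from_quat([q[1],q[2],q[3],q[0]]).as_matrix().round(3))
print('blue',onz('top',333,294,8),'pink',onz('top',381,320,8),'purple',onz('top',382,221,8),'scoop',onz('top',279,270,20))
E
```

```text
[[-0.     0.226 -0.974]
 [ 0.001 -0.974 -0.226]
 [-1.    -0.001  0.   ]]
blue [377.74174969 -62.72245509   8.        ] pink [ 321.24597011 -163.75547453    8.        ] purple [ 534.05366958 -176.83147457    8.        ] scoop [431.67272869  52.88723645  20.        ]
```

```bash
cat > go.py <<'E'
import sys
from h import *
# usage: go.py x y z yaw(deg of jaw)  -> fractions needed from present pose
x,y,z,yaw=map(float,sys.argv[1:5])
s=observe();q=s['ee_rot'];R=Rn.from_quat([q[1],q[2],q[3],q[0]]).as_matrix()
c,n=np.cos(np.radians(yaw)),np.sin(np.radians(yaw))
X=np.array([0,0,-1.]);Y=np.array([c,n,0]);T=np.c_[X,Y,np.cross(X,Y)]
d=R.T@(np.array([x,y,z])-s['tcp_pos'])/120
r=Rn.from_matrix(R.T@T).as_rotvec()/np.pi
print('t',round(s['time'],2),'tcp',np.round(s['tcp_pos'],1),'F',np.round(s['contact_force'],1),'open',round(s['opening'],1),'q6',round(s['qpos'][5],2))
print('shift',d.round(4),'turn',r.round(4))
E
python3 go.py 424 -182 180 0
```

```text
t 0.15 tcp [ 141.1 -608.5  214.1] F [ 0.7  0.8 -0.2] open 91.7 q6 -0.0
shift [ 0.2867 -2.9299 -3.0995] turn [-4.275e-01 -2.000e-04  3.000e-04]
```

Call:
servo_tool --pt "0.1 -0.95 -1 -0.16 0 0 0.65" --pt "0.1 -0.95 -1 -0.16 0 0 0.65" --pt "0.1 -0.95 -1 -0.16 0 0 0.65" --pt "0.1 -0.95 -1 -0.16 0 0 0.65" --force 20

```text
time: 0.48
tcp_pos: [232.5, -468.6, 201.7]
ee_rot: [0.253, 0.66, 0.254, -0.66]
contact_force: [0.8, -0.7, 0.3]
opening: 76.2
```

```bash
python3 go.py 424 -182 180 0
```

```text
t 0.48 tcp [ 232.5 -468.6  201.7] F [ 0.8 -0.7  0.3] open 76.2 q6 -0.28
shift [ 0.1838 -0.707  -2.7834] turn [-0.2667 -0.0004  0.0003]
```

Call:
servo_tool --pt "0.1 -0.25 -1 -0.13 0 0 0.65" --pt "0.1 -0.25 -1 -0.13 0 0 0.65" --pt "0.1 -0.25 -1 -0.13 0 0 0.65" --pt "0.1 -0.25 -1 -0.13 0 0 0.65"

```text
time: 0.82
tcp_pos: [303.6, -360.3, 188.9]
ee_rot: [0.384, 0.594, 0.387, -0.592]
contact_force: [0.1, -0.1, 0.4]
opening: 75.9
```

```bash
python3 go.py 424 -182 180 0
```

```text
t 0.82 tcp [ 303.6 -360.3  188.9] F [ 0.1 -0.1  0.4] open 75.9 q6 -0.46
shift [ 0.0808  0.3123 -1.765 ] turn [-0.1333 -0.0015  0.0006]
```

Call:
servo_tool --pt "0.1 0.18 -1 -0.1333 0 0 0.65" --pt "0.1 0.18 -1 -0.1333 0 0 0.65" --pt "0.1 0.18 -1 -0.1333 0 0 0.65" --pt "0.1 0.18 -1 -0.1333 0 0 0.65"

```text
time: 1.15
tcp_pos: [374.1, -254.6, 176.7]
ee_rot: [0.5, 0.499, 0.505, -0.496]
contact_force: [-0.8, 0.2, -0.6]
opening: 76.0
```

```bash
python3 go.py 424 -182 160 0
```

```text
t 1.15 tcp [ 374.1 -254.6  176.7] F [-0.8  0.2 -0.6] open 76.0 q6 -0.62
shift [ 0.1428  0.4219 -0.5999] turn [ 0.0032 -0.0023  0.0003]
```

Call:
servo_tool --pt "0.14 0.42 -0.6 0.0032 -0.002 0 0.65" --pt "0.14 0.42 -0.6 0.0032 -0.002 0 0.65" --pt "0.14 0.42 -0.6 0.0032 -0.002 0 0.65" --pt "0.14 0.42 -0.6 0.0032 -0.002 0 0.65"

```text
time: 1.48
tcp_pos: [424.6, -179.8, 159.8]
ee_rot: [0.5, 0.499, 0.502, -0.499]
contact_force: [0.4, -0.3, -0.3]
opening: 75.7
```

```bash
python3 go.py 424 -182 2 0; python3 - <<'E'
from h import *
s=observe();im=snapshot('wrist');np.save('w1.npy',im);save('w1',im)
h=cv2.cvtColor(im,cv2.COLOR_RGB2HSV)
m=((h[...,0]>12)&(h[...,0]<26)&(h[...,1]>90)&(h[...,2]>100)).astype(np.uint8)
cs,hi=cv2.findContours(m,cv2.RETR_CCOMP,cv2.CHAIN_APPROX_NONE)
for c in cs:
    if cv2.contourArea(c)>300:
        (u,v),ax,an=cv2.fitEllipse(c);print(u,v,ax,onz('wrist',u,v,14,s),onz('wrist',u,v,8,s))
E
```

```text
t 1.48 tcp [ 424.6 -179.8  159.8] F [ 0.4 -0.3 -0.3] open 75.7 q6 -0.41
shift [ 1.3148 -0.0028  0.0202] turn [ 0.0011 -0.0006  0.0005]
498.9579772949219 394.50323486328125 (8.846349716186523, 1004.513671875) [ 620.93379178 -416.47801778   14.        ] [ 624.64803931 -422.34262305    8.        ]
509.00469970703125 336.0064392089844 (33.650428771972656, 69.62688446044922) [ 621.45351302 -342.37439212   14.        ] [ 625.17762568 -346.83239284    8.        ]
131.78067016601562 336.0364990234375 (33.68338394165039, 69.6683349609375) [ 229.47790643 -343.62764164   14.        ] [ 225.76169937 -348.10943104    8.        ]
557.2313842773438 247.92140197753906 (57.389583587646484, 66.9767074584961) [ 654.09803171 -243.66570127   14.        ] [ 658.44178919 -246.25005423    8.        ]
556.3893432617188 247.7698211669922 (18.639053344726562, 29.355953216552734) [ 653.25743711 -243.51026286   14.        ] [ 657.58523878 -246.09166536    8.        ]
319.8340148925781 183.7879180908203 (61.99205017089844, 62.44731903076172) [ 424.66031052 -180.72562602   14.        ] [ 424.64897557 -182.11527637    8.        ]
319.8262939453125 183.3526611328125 (35.95378494262695, 38.198020935058594) [ 424.65236795 -180.31509502   14.        ] [ 424.64088223 -181.69695284    8.        ]
```

View pics/w1.png

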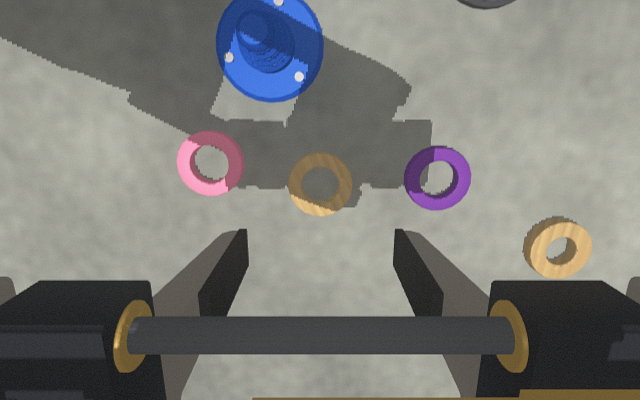

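Call:
servo_tool --pt "0.3 0 0.012 0 0 0 0.65" --pt "0.6 0 0.012 0 0 0 0.65" --pt "0.9 0 0.012 0 0 0 0.65" --pt "0.9 0 0.012 0 0 0 0.65"

```text
time: 1.87
tcp_pos: [419.2, -182.1, 47.3]
ee_rot: [0.497, 0.498, 0.504, -0.501]
contact_force: [-1.7, 0.3, -1.0]
opening: 76.0
```

```bash
python3 go.py 424.5 -181.3 4 0
```

```text
t 1.87 tcp [ 419.2 -182.1   47.3] F [-1.7  0.3 -1. ] open 76.0 q6 -0.42
shift [ 0.3605  0.0478 -0.005 ] turn [ 0.0007 -0.0014  0.0032]
```

Call:
servo_tool --pt "0.15 0.045 -0.005 0.0007 -0.0014 0.003 0.65" --pt "0.2 0.045 -0.005 0.0007 -0.0014 0.003 0.65" --pt "0.2 0.045 -0.005 0.0007 -0.0014 0.003 0.65"

```text
time: 2.12
tcp_pos: [423.5, -181.9, 23.4]
ee_rot: [-0.499, -0.5, -0.501, 0.501]
contact_force: [0.2, -0.5, 0.3]
opening: 75.9
```

```bash
python3 go.py 424.5 -181.3 4 0
```

```text
t 2.12 tcp [ 423.5 -181.9   23.4] F [ 0.2 -0.5  0.3] open 75.9 q6 -0.41
shift [ 0.1616  0.0085 -0.0053] turn [-0.0002 -0.0002  0.0008]
```

Down, then close.

Call:
servo_tool --pt "0.1 0.0085 -0.005 0 0 0.0008 0.65" --pt "0.16 0.0085 -0.005 0 0 0.0008 0.65" --pt "0.16 0.0085 -0.005 0 0 0.0008 0.65" --pt "0.16 0.0085 -0.005 0 0 0.0008 0.0" --pt "0.16 0.0085 -0.005 0 0 0.0008 0.0" --pt "0.16 0.0085 -0.005 0 0 0.0008 0.0" --pt "0.16 0.0085 -0.005 0 0 0.0008 0.0" --force 20

```text
time: 2.7
tcp_pos: [425.0, -181.6, 5.0]
ee_rot: [0.5, 0.5, 0.5, -0.5]
contact_force: [-0.8, -1.5, 7.2]
opening: 59.7
```

```bash
python3 go.py 424.5 -181.3 4 0
```

```text
t 2.7 tcp [ 425.  -181.6    5. ] F [-0.8 -1.5  7.2] open 59.7 q6 -0.41
shift [ 0.0081 -0.0038 -0.0023] turn [-0.0002 -0.     -0.0003]
```

Call:
servo_tool --pt "-0.1 0 0 0 0 0 0.0" --pt "-0.4 0 0 0 0 0 0.0" --pt "-0.75 0 0 0 0 0 0.0" --pt "-1 0 0 0 0 0 0.0" --pt "-1 0 0 0 0 0 0.0"

```text
time: 3.12
tcp_pos: [428.2, -183.0, 130.7]
ee_rot: [0.503, 0.502, 0.497, -0.499]
contact_force: [1.4, -1.2, 0.2]
opening: 59.5
```

```bash
python3 go.py 563 13.3 125 0;python3 - <<'E'
from h import *
s=observe();im=snapshot('wrist');save('w2',im)
E
```

```text
t 3.12 tcp [ 428.2 -183.   130.7] F [ 1.4 -1.2  0.2] open 59.5 q6 -0.41
shift [ 0.0526  1.1224 -1.6364] turn [-0.0002  0.0011 -0.003 ]
```

View pics/w2.png

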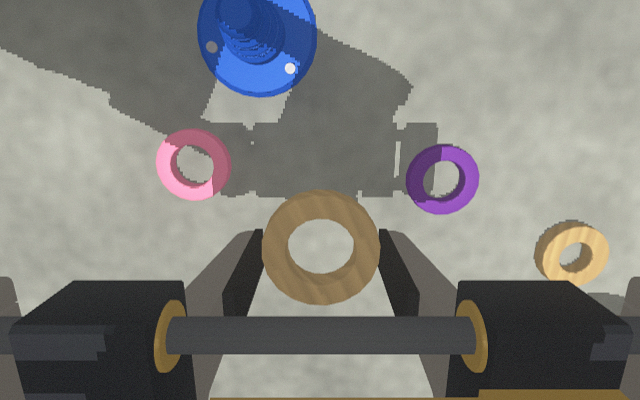

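Call:
servo_tool --pt "0 0.35 -0.3 0 0.001 -0.003 0.0" --pt "0 0.7 -0.6 0 0.001 -0.003 0.0" --pt "0 0.95 -0.9 0 0.001 -0.003 0.0" --pt "0 0.95 -0.9 0 0.001 -0.003 0.0" --pt "0 0.95 -0.9 0 0.001 -0.003 0.0"

```text
time: 3.58
tcp_pos: [544.6, -70.8, 127.9]
ee_rot: [0.5, 0.5, 0.501, -0.499]
contact_force: [0.3, 0.1, -0.3]
opening: 59.4
```

```bash
python3 go.py 563 -45 125 0
```

```text
t 3.58 tcp [544.6 -70.8 127.9] F [ 0.3  0.1 -0.3] open 59.4 q6 -0.14
shift [ 0.0248  0.1535 -0.2147] turn [ 0.0007 -0.0005  0.0002]
```

Call:
servo_tool --pt "0.02 0.15 -0.21 0.0007 0 0 0.0" --pt "0.02 0.15 -0.21 0.0007 0 0 0.0" --pt "0.02 0.15 -0.21 0.0007 0 0 0.0" --pt "0.02 0.15 -0.21 0.0007 0 0 0.0"

```text
time: 3.92
tcp_pos: [561.3, -45.8, 124.5]
ee_rot: [0.499, 0.499, 0.501, -0.5]
contact_force: [0.4, -0.4, -0.4]
opening: 59.2
```

```bash
python3 go.py 563 13.3 100 0;python3 - <<'E'
from h import *
s=observe();im=snapshot('wrist');save('w3',im);np.save('w3.npy',im)
h=cv2.cvtColor(im,cv2.COLOR_RGB2HSV)
m=((h[...,0]>12)&(h[...,0]<26)&(h[...,1]>70)&(h[...,2]>70)).astype(np.uint8)
m[:,:220]=0;m[:,420:]=0
cs,hi=cv2.findContours(m,cv2.RETR_CCOMP,cv2.CHAIN_APPROX_NONE)
z=s['tcp_pos'][2]
for c in cs:
    if cv2.contourArea(c)>300:
        (u,v),ax,an=cv2.fitEllipse(c);print(u,v,ax,onz('wrist',u,v,z+9,s)-s['tcp_pos'])
E
```

```text
t 3.92 tcp [561.3 -45.8 124.5] F [ 0.4 -0.4 -0.4] open 59.2 q6 -0.09
shift [ 0.205   0.0152 -0.4924] turn [ 0.0002 -0.0005  0.0009]
428.6374206542969 403.043701171875 (63.08594512939453, 70.0087890625) [ 61.53472617 -91.43356954   9.        ]
320.38067626953125 247.048583984375 (114.5188217163086, 117.46908569335938) [0.7349735  2.98317311 9.        ]
320.32537841796875 245.67727661132812 (55.996788024902344, 66.67263793945312) [0.70805544 3.71057873 9.        ]
```

View pics/w3.png

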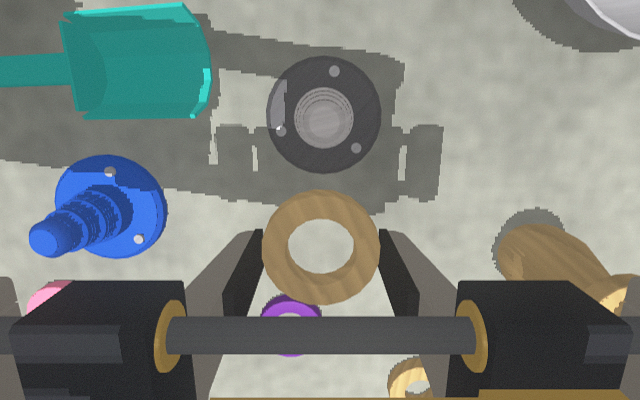

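```bash
python3 - <<'E'
from h import *
s=observe();im=np.load('w3.npy')
c=im[40:190,250:400];save('c3',cv2.resize(c,None,fx=4,fy=4,interpolation=cv2.INTER_CUBIC))
E
```

```text
(no output)
```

View pics/c3.png

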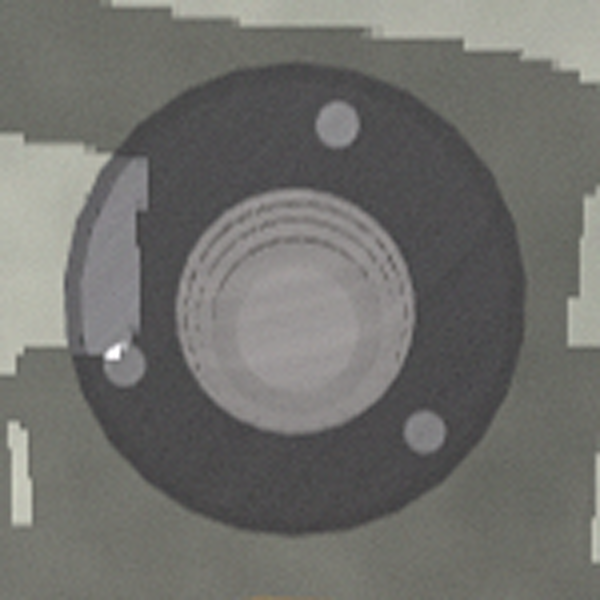

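```bash
python3 - <<'E'
from h import *
s=observe()
for u,v,z in[(323.75,114.5,6),(324.2,121.2,82),(323.9,117.75,27)]: print(onz('wrist',u,v,z,s).round(1))
E
```

```text
[564.6  16.    6. ]
[564.3  14.8  82. ]
[564.5  14.4  27. ]
```

Call:
servo_tool --pt "0.1 0.018 -0.25 0 0 0.001 0.0" --pt "0.15 0.018 -0.5 0 0 0.001 0.0" --pt "0.15 0.018 -0.5 0 0 0.001 0.0" --pt "0.15 0.018 -0.5 0 0 0.001 0.0" --pt "0.15 0.018 -0.5 0 0 0.001 0.0"

```text
time: 4.38
tcp_pos: [563.0, 12.9, 107.0]
ee_rot: [0.5, 0.5, 0.5, -0.5]
contact_force: [-0.1, -0.4, -1.5]
opening: 59.1
```

```bash
python3 go.py 563.5 14 71 0
```

```text
t 4.38 tcp [563.   12.9 107. ] F [-0.1 -0.4 -1.5] open 59.1 q6 0.02
shift [ 0.3     0.0037 -0.0087] turn [-0.0001 -0.0004 -0.0001]
```

Call:
servo_tool --pt "0.08 0.0037 -0.0087 0 0 0 0.0" --pt "0.16 0.0037 -0.0087 0 0 0 0.0" --pt "0.22 0.0037 -0.0087 0 0 0 0.0" --pt "0.29 0.0037 -0.0087 0 0 0 0.0" --pt "0.3 0.0037 -0.0087 0 0 0 0.0" --pt "0.3 0.0037 -0.0087 0 0 0 0.0"

```text
time: 4.88
tcp_pos: [562.8, 13.8, 69.9]
ee_rot: [0.499, 0.5, 0.501, -0.5]
contact_force: [-0.6, -0.6, 0.3]
opening: 59.6
```

```bash
python3 go.py 563.5 14 62 0; python3 - <<'E'
from h import *
s=observe();im=snapshot('wrist');save('w4',im);np.save('w4.npy',im)
E
```

```text
t 4.88 tcp [562.8  13.8  69.9] F [-0.6 -0.6  0.3] open 59.6 q6 0.02
shift [ 0.066   0.0056 -0.0015] turn [-0.0001 -0.0003  0.0005]
```

View pics/w4.png

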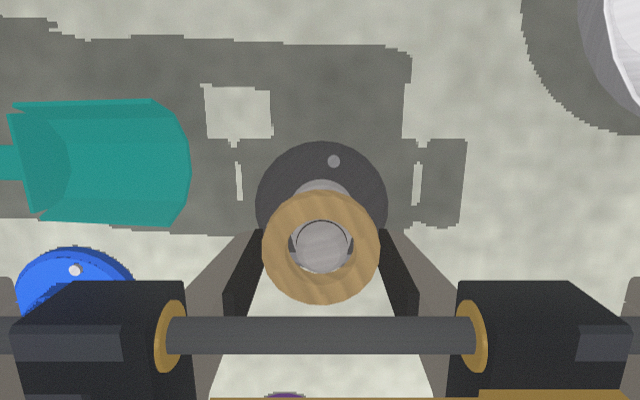

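```bash
python3 - <<'E'
from h import *
im=np.load('w4.npy');c=im[180:310,255:390];save('c4',cv2.resize(c,None,fx=4.4,fy=4.4,interpolation=cv2.INTER_CUBIC))
E
```

```text
(no output)
```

View pics/c4.png

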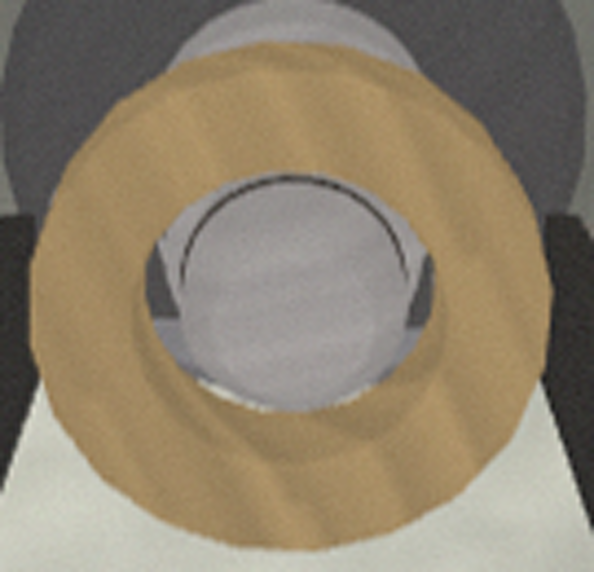

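```bash
python3 - <<'E'
from h import *
s=observe();print(s['tcp_pos'])
print(onz('wrist',320.9,250.9,78.9,s),onz('wrist',321.8,245,70,s),onz('wrist',321.8,245,72,s))
E
```

```text
[563.25275671  13.89314491  70.5185551 ]
[564.22339803  14.55326575  78.9       ] [564.70621775  13.92988602  70.        ] [564.69831752  14.77774361  72.        ]
```

Call:
servo_tool --pt "0.015 0.004 0 0 0 0 0.0" --pt "0.03 0.004 0 0 0 0 0.0" --pt "0.045 0.004 0 0 0 0 0.0" --pt "0.055 0.004 0 0 0 0 0.0"

```text
time: 5.27
tcp_pos: [563.8, 13.9, 63.9]
ee_rot: [0.5, 0.5, 0.5, -0.5]
contact_force: [0.4, -0.2, 0.1]
opening: 60.0
```

```bash
python3 go.py 563.7 13.9 56 0
```

```text
t 5.27 tcp [563.8  13.9  63.9] F [ 0.4 -0.2  0.1] open 60.0 q6 0.02
shift [ 0.0657 -0.001   0.0005] turn [-0.0001 -0.0004  0.0001]
```

Call:
servo_tool --pt "0.015 0 0 0 0 0 0.0" --pt "0.03 0 0 0 0 0 0.0" --pt "0.045 0 0 0 0 0 0.0" --pt "0.06 0 0 0 0 0 0.0" --pt "0.075 0 0 0 0 0 0.0" --pt "0.075 0 0 0 0 0 0.0"

```text
time: 5.77
tcp_pos: [563.6, 13.9, 54.5]
ee_rot: [0.499, 0.5, 0.5, -0.5]
contact_force: [-0.4, 0.5, -0.7]
opening: 59.4
```

```bash
python3 go.py 563.7 13.9 52 0
```

```text
t 5.77 tcp [563.6  13.9  54.5] F [-0.4  0.5 -0.7] open 59.4 q6 0.02
shift [0.0208 0.0012 0.0004] turn [-0.0001 -0.0004  0.0003]
```

Call:
servo_tool --pt "0.005 0.001 0 0 0 0 0.0" --pt "0.01 0.001 0 0 0 0 0.0" --pt "0.015 0.001 0 0 0 0 0.0" --pt "0.018 0.001 0 0 0 0 0.0"

```text
time: 6.1
tcp_pos: [563.7, 14.0, 52.3]
ee_rot: [0.499, 0.5, 0.5, -0.5]
contact_force: [-0.0, 1.0, -0.5]
opening: 59.4
```

```bash
python3 go.py 563.7 13.9 52 0
```

```text
t 6.1 tcp [563.7  14.   52.3] F [-0.   1.  -0.5] open 59.4 q6 0.02
shift [ 0.0023 -0.      0.0005] turn [-0.0001 -0.0004  0.0003]
```

Call:
servo_tool --pt "0.003 0 0 0 0 0 0.0" --pt "0.006 0 0 0 0 0 0.0" --pt "0.006 0 0 0 0 0 0.0"

```text
time: 6.35
tcp_pos: [563.7, 14.0, 51.6]
ee_rot: [0.499, 0.5, 0.5, -0.5]
contact_force: [-1.2, -0.5, 0.6]
opening: 59.4
```

```bash
python3 go.py 563.7 13.9 52 0
```

```text
t 6.35 tcp [563.7  14.   51.6] F [-1.2 -0.5  0.6] open 59.4 q6 0.02
shift [-0.0031 -0.0004  0.0004] turn [-0.0001 -0.0004  0.0002]
```

Near the expected stop; small increments now.

Call:
servo_tool --pt "0.003 0 0 0 0 0 0.0" --pt "0.005 0 0 0 0 0 0.0" --pt "0.005 0 0 0 0 0 0.0"

```text
time: 6.6
tcp_pos: [563.8, 13.9, 51.3]
ee_rot: [0.5, 0.5, 0.5, -0.5]
contact_force: [-2.1, -0.9, 5.5]
opening: 59.3
```

```bash
python3 go.py 563.7 13.9 51 0
```

```text
t 6.6 tcp [563.8  13.9  51.3] F [-2.1 -0.9  5.5] open 59.3 q6 0.02
shift [ 0.0023 -0.0007  0.0002] turn [-0.0001 -0.0003  0.0002]
```

Call:
servo_tool --pt "0.004 -0.002 0 0 0 0 0.0" --pt "0.0045 -0.002 0 0 0 0 0.0" --pt "0.0045 -0.002 0 0 0 0 0.0"

```text
time: 6.85
tcp_pos: [563.8, 13.9, 51.2]
ee_rot: [0.5, 0.5, 0.5, -0.5]
contact_force: [-0.6, -1.1, 6.2]
opening: 59.6
```

```bash
python3 go.py 563.7 13.9 51 0
```

```text
t 6.85 tcp [563.8  13.9  51.2] F [-0.6 -1.1  6.2] open 59.6 q6 0.02
shift [ 0.002  -0.001  -0.0002] turn [-0.0001 -0.0003  0.    ]
```

Call:
servo_tool --pt "0.005 0 0 0 0 0 0.0" --pt "0.007 0 0 0 0 0 0.0" --pt "0.007 0 0 0 0 0 0.0" --pt "0.007 0 0 0 0 0 0.0"

```text
time: 7.18
tcp_pos: [563.9, 13.9, 51.1]
ee_rot: [0.5, 0.5, 0.5, -0.5]
contact_force: [-2.4, -0.3, 9.8]
opening: 59.5
```

```bash
python3 go.py 563.7 13.9 51 0
```

```text
t 7.18 tcp [563.9  13.9  51.1] F [-2.4 -0.3  9.8] open 59.5 q6 0.02
shift [ 0.0006 -0.0013 -0.0004] turn [-0.0001 -0.0003  0.    ]
```

Call:
servo_tool --pt "0.006 -0.004 0 0 0 0 0.0" --pt "0.006 -0.004 0 0 0 0 0.0" --pt "0.007 -0.004 0 0 0 0 0.0" --pt "0.007 -0.004 0 0 0 0 0.0"

```text
time: 7.52
tcp_pos: [563.8, 13.9, 51.0]
ee_rot: [0.5, 0.501, 0.5, -0.5]
contact_force: [-2.7, -0.5, 10.0]
opening: 59.0
```

```bash
python3 go.py 563.7 13.9 51 0;python3 - <<'E'
from h import *
s=observe();im=snapshot('wrist');save('w5',im[150:330,200:440].repeat(3,0).repeat(3,1))
im=snapshot('side');save('s5',cv2.resize(im[140:240,260:400],None,fx=5,fy=5,interpolation=cv2.INTER_CUBIC))
s=observe();print(s['contact_force'],s['tcp_pos'])
E
```

```text
t 7.52 tcp [563.8  13.9  51. ] F [-2.7 -0.5 10. ] open 59.0 q6 0.02
shift [ 0.0003 -0.001  -0.0003] turn [-0.0001 -0.0003 -0.0003]
[-2.87705639 -0.68505049  8.88382589] [563.8332669   13.86387806  51.05818308]
```

View pics/w5.png

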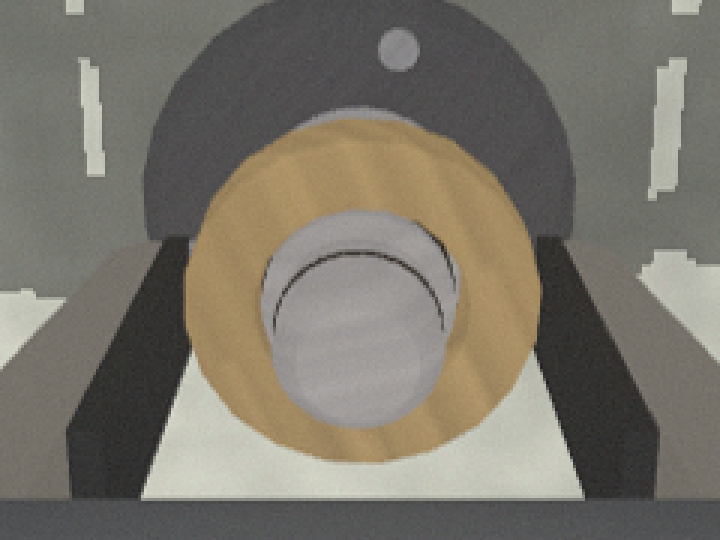

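View pics/s5.png

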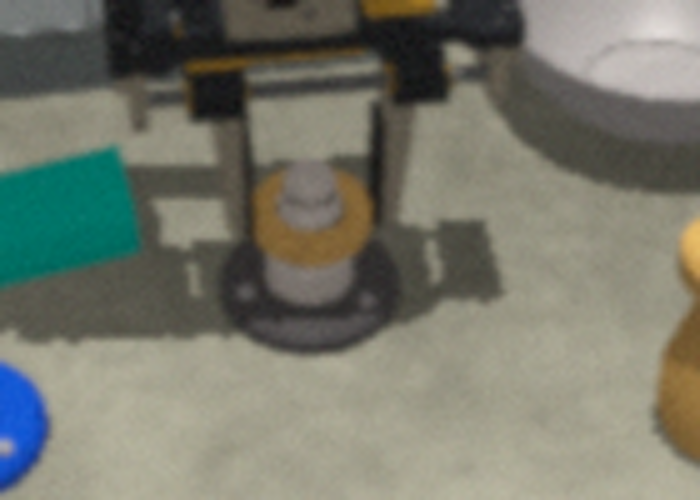

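Call:
servo_tool --pt "0.003 -0.006 0 0 0 0 0.0" --pt "0.003 -0.01 0 0 0 0 0.0" --pt "0.006 -0.01 0 0 0 0 0.0" --pt "0.006 -0.01 0 0 0 0 0.0"

```text
time: 7.95
tcp_pos: [563.3, 13.9, 51.0]
ee_rot: [0.5, 0.501, 0.5, -0.499]
contact_force: [-0.6, 0.4, 8.4]
opening: 59.4
```

```bash
python3 go.py 563.7 13.9 51 0
```

```text
t 7.95 tcp [563.3  13.9  51. ] F [-0.6  0.4  8.4] open 59.4 q6 0.02
shift [-0.0004  0.0032  0.0001] turn [-0.0001 -0.0004 -0.0007]
```

Call:
servo_tool --pt "0.006 -0.001 0 0 0 0 0.0" --pt "0.0065 -0.001 0 0 0 0 0.0" --pt "0.0065 -0.001 0 0 0 0 0.0" --pt "0.0065 -0.001 0 0 0 0 0.0" --pt "0.0065 -0.001 0 0 0 0 0.0"

```text
time: 8.37
tcp_pos: [563.4, 13.9, 50.8]
ee_rot: [0.5, 0.501, 0.5, -0.499]
contact_force: [-2.5, -0.0, 11.3]
opening: 59.4
```

```bash
python3 go.py 563.7 13.9 51 0
```

```text
t 8.37 tcp [563.4  13.9  50.8] F [-2.5 -0.  11.3] open 59.4 q6 0.02
shift [-0.0015  0.0025 -0.    ] turn [-0.0001 -0.0003 -0.0008]
```

Call:
servo_tool --pt "-0.03 0 0 0 0 0 0.0" --pt "-0.1 0 0 0 0 0 0.0" --pt "-0.25 0 0 0 0 0 0.0" --pt "-0.45 0 0 0 0 0 0.0" --pt "-0.7 0 0 0 0 0 0.0" --pt "-0.7 0 0 0 0 0 0.0"

```text
time: 8.87
tcp_pos: [566.2, 13.9, 140.1]
ee_rot: [0.502, 0.503, 0.498, -0.497]
contact_force: [1.2, 0.0, 0.5]
opening: 59.3
```

```bash
python3 go.py 510 200 135 2.2
```

```text
t 8.87 tcp [566.2  13.9 140.1] F [1.2 0.  0.5] open 59.3 q6 0.02
shift [ 0.0397 -0.4688 -1.551 ] turn [-0.0123 -0.0003 -0.0031]
```

Call:
servo_tool --pt "0.02 -0.1 -0.3 -0.012 0 -0.003 0.0" --pt "0.03 -0.2 -0.6 -0.012 0 -0.003 0.0" --pt "0.03 -0.3 -0.9 -0.012 0 -0.003 0.0" --pt "0.03 -0.3 -1 -0.012 0 -0.003 0.0" --pt "0.03 -0.3 -1 -0.012 0 -0.003 0.0"

```text
time: 9.28
tcp_pos: [529.7, 136.3, 136.3]
ee_rot: [0.51, 0.49, 0.51, -0.489]
contact_force: [-0.8, 0.1, -0.9]
opening: 59.1
```

```bash
python3 go.py 510 185 135 2.2; python3 - <<'E'
from h import *
s=observe();im=snapshot('wrist');save('w6',im);np.save('w6.npy',im)
E
```

```text
t 9.28 tcp [529.7 136.3 136.3] F [-0.8  0.1 -0.9] open 59.1 q6 0.21
shift [ 0.0112 -0.1477 -0.4123] turn [ 0.0007 -0.0005 -0.0001]
```

View pics/w6.png

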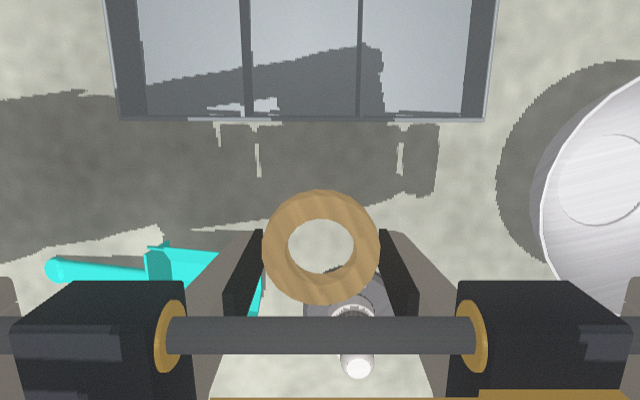

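```bash
python3 - <<'E'
from h import *
s=observe()
for u,v,z in[(118,119,45),(487,119,45),(256,113,39),(359,113,39),(241,5,39),(361,5,39)]: print(u,v,onz('wrist',u,v,z,s).round(1))
E
```

```text
118 119 [382.  188.9  45. ]
487 119 [649.4 199.4  45. ]
256 113 [480.9 196.9  39. ]
359 113 [556.9 199.9  39. ]
241 5 [471.2 268.6  39. ]
361 5 [553.4 271.9  39. ]
```

Call:
servo_tool --pt "0 0 0 -0.36 0 0 0.0" --pt "0 0 0 -0.36 0 0 0.0" --pt "0 0 0 -0.36 0 0 0.0" --pt "0 0 0 -0.36 0 0 0.0" --pt "0 0 0 -0.36 0 0 0.0" --pt "0 0 0 -0.36 0 0 0.0" --pt "0 0 0 -0.36 0 0 0.0" --pt "0 0 0 -0.36 0 0 0.0" --pt "0 0 0 -0.36 0 0 0.0" --pt "0 0 0 -0.36 0 0 0.0"

```text
time: 10.17
tcp_pos: [530.6, 133.3, 136.1]
ee_rot: [0.693, 0.139, 0.693, -0.139]
contact_force: [0.1, -0.1, -1.0]
opening: 59.3
```

Call:
servo_tool --pt "0 0 0 -0.36 0 0 0.0" --pt "0 0 0 -0.36 0 0 0.0" --pt "0 0 0 -0.36 0 0 0.0" --pt "0 0 0 -0.36 0 0 0.0" --pt "0 0 0 -0.36 0 0 0.0" --pt "0 0 0 -0.36 0 0 0.0" --pt "0 0 0 -0.36 0 0 0.0" --pt "0 0 0 -0.36 0 0 0.0" --pt "0 0 0 -0.36 0 0 0.0" --pt "0 0 0 -0.36 0 0 0.0"

```text
time: 11.0
tcp_pos: [530.9, 132.3, 136.0]
ee_rot: [0.66, -0.255, 0.66, 0.255]
contact_force: [-0.3, 0.0, 0.1]
opening: 59.3
```

```bash
python3 go.py 512.5 258 100 182.2
```

```text
t 11.0 tcp [530.9 132.3 136. ] F [-0.3  0.   0.1] open 59.3 q6 -2.07
shift [0.2999 0.8785 0.5911] turn [-2.775e-01  0.000e+00  1.000e-04]
```

Call:
servo_tool --pt "0 0.1 0.06 -0.2775 0 0 0.0" --pt "0 0.2 0.12 -0.2775 0 0 0.0" --pt "0 0.35 0.23 -0.2775 0 0 0.0" --pt "0 0.5 0.33 -0.2775 0 0 0.0" --pt "0 0.65 0.43 -0.2775 0 0 0.0" --pt "0 0.8 0.53 -0.2775 0 0 0.0" --pt "0 0.878 0.591 -0.2775 0 0 0.0" --pt "0 0.878 0.591 -0.2775 0 0 0.0"

```text
time: 11.67
tcp_pos: [512.7, 259.4, 136.0]
ee_rot: [-0.49, 0.51, -0.49, -0.51]
contact_force: [-1.4, 0.2, -0.4]
opening: 59.1
```

```bash
python3 go.py 512.5 258 46 182.2;python3 - <<'E'
from h import *
s=observe();im=snapshot('wrist');save('w7',im);np.save('w7.npy',im)
save('s7',cv2.resize(snapshot('side')[40:220,160:400],None,fx=3,fy=3))
E
```

```text
t 11.67 tcp [512.7 259.4 136. ] F [-1.4  0.2 -0.4] open 59.1 q6 -2.72
shift [ 0.7496  0.0031 -0.0122] turn [0.0003 0.0002 0.0002]
```

View pics/w7.png

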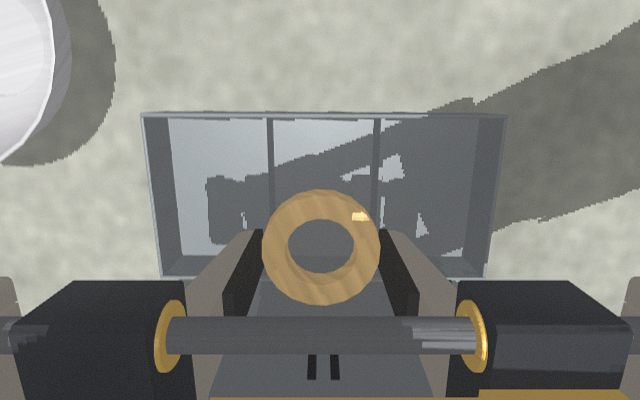

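View pics/s7.png

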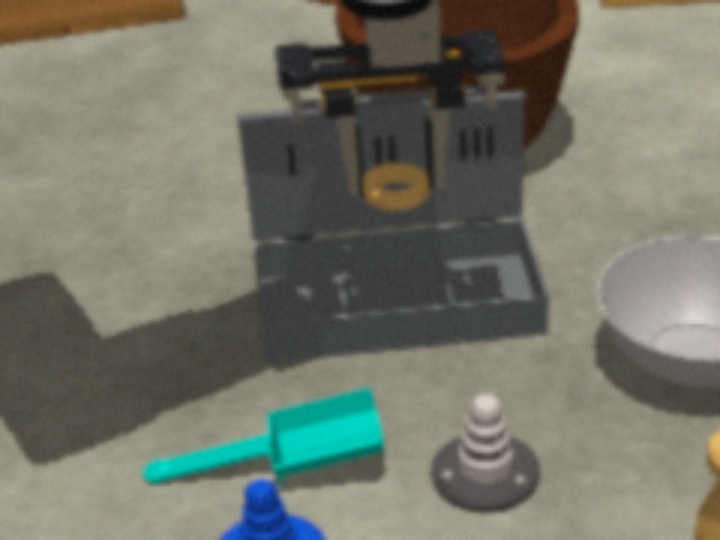

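```bash
python3 - <<'E'
from h import *
s=observe()
for u,v,z in[(142,113,45),(507,116,45),(163,278,45),(489,278,45),(270,122,39),(377,122,39)]: print(u,v,onz('wrist',u,v,z,s).round(1))
E
```

```text
142 113 [644.1 195.8  45. ]
507 116 [380.7 190.   45. ]
163 278 [640.2 327.1  45. ]
489 278 [373.8 319.   45. ]
270 122 [552.7 199.7  39. ]
377 122 [473.3 197.3  39. ]
```

Call:
servo_tool --pt "0.2 0.008 -0.012 0 0 0 0.0" --pt "0.45 0.008 -0.012 0 0 0 0.0" --pt "0.65 0.008 -0.012 0 0 0 0.0" --pt "0.72 0.008 -0.012 0 0 0 0.0" --pt "0.72 0.008 -0.012 0 0 0 0.0" --pt "0.72 0.008 -0.012 0 0 0 0.0"

```text
time: 12.27
tcp_pos: [512.0, 255.2, 49.7]
ee_rot: [-0.493, 0.507, -0.493, -0.507]
contact_force: [-0.1, -0.2, 0.1]
opening: 59.4
```

```bash
python3 go.py 511.3 258 42.5 182.2
```

```text
t 12.27 tcp [512.  255.2  49.7] F [-0.1 -0.2  0.1] open 59.4 q6 -2.71
shift [0.0603 0.0052 0.0234] turn [-0.0034 -0.0003 -0.0001]
```

Call:
servo_tool --pt "0.03 0.005 0.023 -0.003 0 0 0.0" --pt "0.06 0.005 0.023 -0.003 0 0 0.0" --pt "0.06 0.005 0.023 -0.003 0 0 0.0" --pt "0.06 0.005 0.023 -0.003 0 0 0.0"

```text
time: 12.6
tcp_pos: [511.5, 258.1, 43.0]
ee_rot: [-0.491, 0.509, -0.491, -0.509]
contact_force: [0.3, -0.3, -1.1]
opening: 59.5
```

```bash
python3 go.py 511.3 258 42.5 182.2
```

```text
t 12.6 tcp [511.5 258.1  43. ] F [ 0.3 -0.3 -1.1] open 59.5 q6 -2.71
shift [ 0.0043  0.0021 -0.001 ] turn [-0.0005 -0.0002  0.0001]
```

Call:
servo_tool --pt "0 0 0 0 0 0 0.65" --pt "0 0 0 0 0 0 0.65" --pt "0 0 0 0 0 0 0.65" --pt "0 0 0 0 0 0 0.65" --pt "0 0 0 0 0 0 0.65" --pt "-0.3 0 0 0 0 0 0.65" --pt "-0.7 0 0 0 0 0 0.65" --pt "-1 0 0 0 0 0 0.65" --pt "-1 0 0 0 0 0 0.65" --pt "-1 0 0 0 0 0 0.65"

```text
time: 13.43
tcp_pos: [513.2, 259.1, 165.8]
ee_rot: [-0.493, 0.51, -0.489, -0.508]
contact_force: [-0.5, -0.1, -0.3]
opening: 75.5
```

```bash
python3 go.py 511.3 130 160 182.2;python3 - <<'E'
from h import *
im=snapshot('wrist');save('w8',im);np.save('w8.npy',im)
E
```

```text
t 13.43 tcp [513.2 259.1 165.8] F [-0.5 -0.1 -0.3] open 75.5 q6 -2.71
shift [ 0.046   0.0558 -1.0742] turn [-0.0005  0.0006  0.0017]
```

View pics/w8.png

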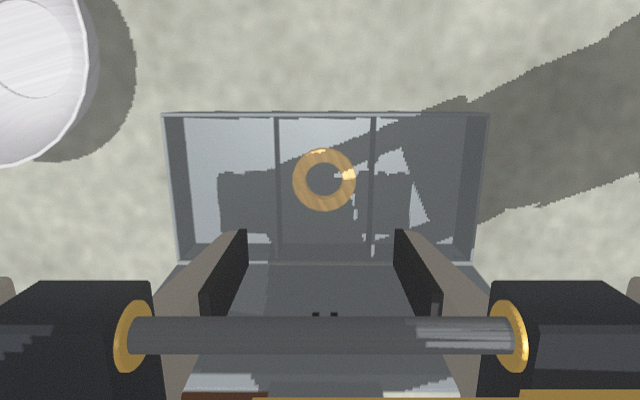

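Call:
servo_tool --pt "-0.2 0 -0.3 0 0 0 0.65" --pt "-0.4 0 -0.6 0 0 0 0.65" --pt "-0.6 0 -0.9 0 0 0 0.65" --pt "-0.6 0 -1 0 0 0 0.65" --pt "-0.6 0 -1 0 0 0 0.65" --pt "-0.6 0 -1 0 0 0 0.65"

```text
time: 13.98
tcp_pos: [515.4, 137.7, 234.2]
ee_rot: [0.491, -0.509, 0.491, 0.509]
contact_force: [-0.3, -0.3, 0.3]
opening: 76.0
```

Call:
servo_tool --pt "0 0 -0.3 0 0 0 0.65" --pt "0 0 -0.6 0 0 0 0.65" --pt "0 0 -0.9 0 0 0 0.65" --pt "0 0 -1 0 0 0 0.65" --pt "0 0 -1 0 0 0 0.65" --pt "0 0 -1 0 0 0 0.65"

```text
time: 14.48
tcp_pos: [516.5, 42.9, 231.8]
ee_rot: [-0.491, 0.51, -0.509, -0.489]
contact_force: [-0.3, 0.0, 0.4]
opening: 75.6
```

```bash
python3 go.py 511.3 130 160 182.2;python3 - <<'E'
from h import *
t=snapshot('top');s=snapshot('side');save('t9',t);save('s9',s)
for n,im in(('top',t),('side',s)):
    h=cv2.cvtColor(im,cv2.COLOR_RGB2HSV)
    m=((h[...,0]>12)&(h[...,0]<26)&(h[...,1]>90)&(h[...,2]>90)).astype(np.uint8)
    cs,hi=cv2.findContours(m,cv2.RETR_EXTERNAL,cv2.CHAIN_APPROX_NONE)
    for c in cs:
        if cv2.contourArea(c)>100:
            (u,v),ax,an=cv2.fitEllipse(c)
            print(n,round(u,1),round(v,1),np.round(ax,1),onz(n,u,v,11).round(1))
print(observe()['joint_vel'].round(3))
E
```

```text
t 14.48 tcp [516.5  42.9 231.8] F [-0.3  0.   0.4] open 75.6 q6 -3.02
shift [0.5698 0.0459 0.7481] turn [-0.0123 -0.0124  0.0009]
top 187.8 235.5 [24.2 25.4] [512.5 257.7  11. ]
top 451.2 199.0 [24.4 25.8] [ 579.2 -333.7   11. ]
top 409.5 166.4 [23.5 25. ] [ 657.3 -245.5   11. ]
top 347.1 115.0 [23.9 24.4] [ 785.4 -107.7   11. ]
side 351.8 313.7 [27.9 29.4] [ 577.5 -336.9   11. ]
side 380.5 274.2 [24.4 27.4] [ 655.7 -248.6   11. ]
side 407.3 199.9 [24.7 80.3] [773.2 -31.1  11. ]
side 292.6 138.0 [10.4 21.8] [509.6 264.9  11. ]
side 395.0 24.9 [36.  81.5] [996.  996.2  11. ]
side 320.4 11.3 [10.9 31.4] [ 707.6 1174.1   11. ]
side 260.2 18.0 [32.8 46.1] [ 445.1 1134.3   11. ]
side 171.8 25.3 [ 59.4 103.4] [  81.9 1105.6   11. ]
[ 0.001 -0.008 -0.006 -0.002  0.002  0.001]
```

View pics/t9.png

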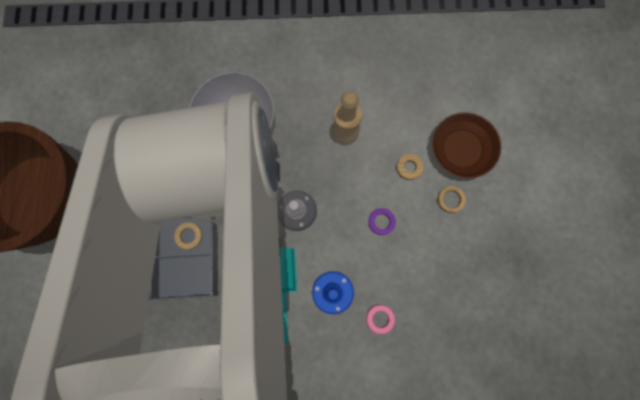

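View pics/s9.png

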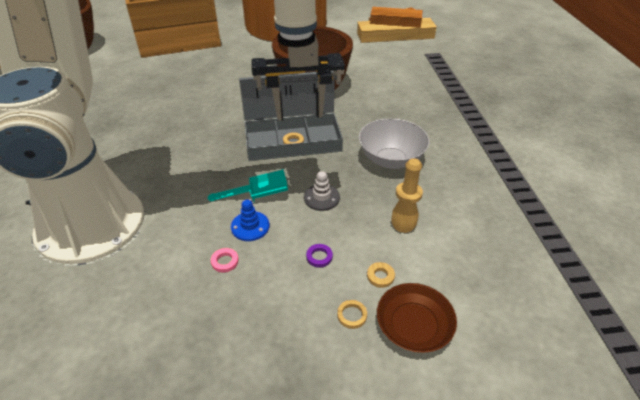

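Call:
servo_tool --pt "0 0 0 0.06 0 0 0.65" --pt "0 0 0 0.06 0 0 0.65" --pt "0 0 0 0.06 0 0 0.65"

```text
time: 14.83
tcp_pos: [516.8, 44.3, 232.2]
ee_rot: [0.537, -0.462, 0.552, 0.439]
contact_force: [0.0, -0.6, -0.4]
opening: 75.4
```

```bash
python3 - <<'E'
from h import *
s=observe();print(s['time'],s['qpos'],s['contact_force'],s['joint_vel'].round(3))
hand_in()
E
```

```text
14.8333 [ 0.10943511  0.16927986  1.8395859  -0.04259967  1.13295123 -2.82484842] [ 0.04962524 -0.55694224 -0.4139718 ] [-0.004 -0.001  0.001 -0.001 -0.    -0.13 ]
the job is handed in; nothing more can be done
```

I gauged the collar that lay alone: it reads the **middle step**, and it now lies flat in the middle compartment. The job was handed in at about 14.8 s.

- **Gauging:** The collar stopped with its underside about 46 mm above the gauge's underside (expected 46.5 mm). I pressed it at about 10 N; the highest reading I saw was 11.3 N. Easing it sideways about 0.5 mm and pressing again gave the same stop. The bore also looked like about 35 mm in the wrist camera, which fits the middle step.
- **Placing:** With the fingers across the dividers, I released the collar about 34 mm above the compartment floor and let it drop. The fingers could not go lower: they are too wide for the 85 mm compartment, and turned the other way the gripper could have hit the lid.
- **Last checks:** The top camera puts the collar at about (512, 258), near the middle compartment's centre; the side camera, partly blocked by the wall, is about 7 mm off in y. The wrist picture shows it flat. The other two collars were measured in the same place as before, and the dish and pestle look unmoved. The arm partly hid the bowl and scoop in the top view, but the side view shows both in place. The gripper is clear of everything.
- **One concern:** While backing away, the last joint read -3.02 rad, the edge of its range. I saw only the rounded figure, so I can't rule out a slight overshoot. I turned it back to -2.82 rad before handing in.

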